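Finish a pinwheel layer of cheese loaves on the display pallet

TASK

Finish the layer on the small wooden pallet: lift the three cheese loaves off the white cutting board and set them down gently beside the loaf already lying there, flat, so that the four make a tight pinwheel: each loaf lies along one edge of the pallet, flush with it and filling one corner, with one end against the side of the next loaf, leaving a square gap in the middle. The loaf already on the pallet stays where it is and shows which way round the pinwheel goes; do not disturb the jar, the tin and the tub.

Things in the scene. Friction and masses are not known exactly. Their poses are not given: they have to be found in the camera images.
- pallet: small slatted wooden pallet, 210 x 210 mm, 24 mm high, fixed to the counter; origin at the centre of its underside, x and y along its edges (slats run along y), z up. It may stand at any yaw, to the left or right of the robot. The pinwheel: 4 loaves in a 210 mm square, about 6 mm play between an end and the next loaf's side, a square gap of about 100 mm in the middle into which a gripper finger fits when a loaf is held near its middle.
- board: white plastic cutting board 220 (x) x 350 (y) x 12 mm high, fixed, on the other side of the robot from the pallet; origin at the centre of its underside. The three loaves waiting lie on it side by side, about 115 mm apart along its y, their lengths roughly along its x.
- loaf_laid: a loaf of firm cheese, a straw-coloured brick 148 long (its x) x 54 wide (its y) x 60 high (its z) mm with a white paper band round its middle; about 0.45 kg, centre of mass at its middle; origin at the centre of its underside. The loaves are all alike and either end may lead. This one already lies on the pallet at place0.
- loaf_a: a loaf of firm cheese, a straw-coloured brick 148 long (its x) x 54 wide (its y) x 60 high (its z) mm with a white paper band round its middle; about 0.45 kg, centre of mass at its middle; origin at the centre of its underside. The loaves are all alike and either end may lead. It starts on the cutting board; it may go to any free place.
- loaf_b: a loaf of firm cheese, a straw-coloured brick 148 long (its x) x 54 wide (its y) x 60 high (its z) mm with a white paper band round its middle; about 0.45 kg, centre of mass at its middle; origin at the centre of its underside. The loaves are all alike and either end may lead. It starts on the cutting board; it may go to any free place.
- loaf_c: a loaf of firm cheese, a straw-coloured brick 148 long (its x) x 54 wide (its y) x 60 high (its z) mm with a white paper band round its middle; about 0.45 kg, centre of mass at its middle; origin at the centre of its underside. The loaves are all alike and either end may lead. It starts on the cutting board; it may go to any free place.
- place0 (a point): the middle of the first place of the layer, on the pallet's deck: the underside centre of a loaf laid there with its length along the pallet's x. 30 mm towards -x and 77 mm towards +y from the pallet's centre; taken from the start by loaf_laid.
- place1 (a point): the middle of the second place of the layer, on the pallet's deck: the underside centre of a loaf laid there with its length along the pallet's y. 77 mm towards +x and 30 mm towards +y from the pallet's centre.
- place2 (a point): the middle of the third place of the layer, on the pallet's deck: the underside centre of a loaf laid there with its length along the pallet's x. 30 mm towards +x and 77 mm towards -y from the pallet's centre.
- place3 (a point): the middle of the fourth place of the layer, on the pallet's deck: the underside centre of a loaf laid there with its length along the pallet's y. 77 mm towards -x and 30 mm towards -y from the pallet's centre.
- jar: bystander: amber glass jar with a yellow cap, 72 mm across, 90 mm high, loose, beyond the work; origin at the centre of its underside.
- tin: bystander: steel tin with a paper label, 74 mm across, 80 mm high, loose, beyond the work; origin at the centre of its underside.
- tub: bystander: white plastic tub with a lid, 110 mm across, 72 mm high, loose, beyond the work; origin at the centre of its underside.
Mind the look-alikes: they are no part of the job. What is shaped like the loaf_a but pink is not meant. What is shaped like the loaf_b but red is not meant.

How it is judged:
At the end, for the whole second after the job is handed in: Each of the four places on the pallet holds one loaf (the first one still at place0): its underside centre within 14 mm of the place horizontally, its length within 0.14 rad of the edge it lies along, flat (within 0.08 rad) on the deck (height within 6 mm), all loaves at rest and released (horizontal distance between loaf_laid and place0 below 0.014 m and angle between the x axis of loaf_laid and the x axis of pallet, either way round below 0.14 rad and z of loaf_laid in the frame of pallet between 0.018 and 0.03 m and angle between loaf_laid's own z axis and vertical below 0.08 rad and ((horizontal distance between loaf_a and place1 below 0.014 m and angle between the x axis of loaf_a and the y axis of pallet, either way round below 0.14 rad and z of loaf_a in the frame of pallet between 0.018 and 0.03 m and angle between loaf_a's own z axis and vertical below 0.08 rad) or (horizontal distance between loaf_b and place1 below 0.014 m and angle between the x axis of loaf_b and the y axis of pallet, either way round below 0.14 rad and z of loaf_b in the frame of pallet between 0.018 and 0.03 m and angle between loaf_b's own z axis and vertical below 0.08 rad) or (horizontal distance between loaf_c and place1 below 0.014 m and angle between the x axis of loaf_c and the y axis of pallet, either way round below 0.14 rad and z of loaf_c in the frame of pallet between 0.018 and 0.03 m and angle between loaf_c's own z axis and vertical below 0.08 rad)) and ((horizontal distance between loaf_a and place2 below 0.014 m and angle between the x axis of loaf_a and the x axis of pallet, either way round below 0.14 rad and z of loaf_a in the frame of pallet between 0.018 and 0.03 m and angle between loaf_a's own z axis and vertical below 0.08 rad) or (horizontal distance between loaf_b and place2 below 0.014 m and angle between the x axis of loaf_b and the x axis of pallet, either way round below 0.14 rad and z of loaf_b in the frame of pallet between 0.018 and 0.03 m and angle between loaf_b's own z axis and vertical below 0.08 rad) or (horizontal distance between loaf_c and place2 below 0.014 m and angle between the x axis of loaf_c and the x axis of pallet, either way round below 0.14 rad and z of loaf_c in the frame of pallet between 0.018 and 0.03 m and angle between loaf_c's own z axis and vertical below 0.08 rad)) and ((horizontal distance between loaf_a and place3 below 0.014 m and angle between the x axis of loaf_a and the y axis of pallet, either way round below 0.14 rad and z of loaf_a in the frame of pallet between 0.018 and 0.03 m and angle between loaf_a's own z axis and vertical below 0.08 rad) or (horizontal distance between loaf_b and place3 below 0.014 m and angle between the x axis of loaf_b and the y axis of pallet, either way round below 0.14 rad and z of loaf_b in the frame of pallet between 0.018 and 0.03 m and angle between loaf_b's own z axis and vertical below 0.08 rad) or (horizontal distance between loaf_c and place3 below 0.014 m and angle between the x axis of loaf_c and the y axis of pallet, either way round below 0.14 rad and z of loaf_c in the frame of pallet between 0.018 and 0.03 m and angle between loaf_c's own z axis and vertical below 0.08 rad)) and linear speed of each of loaf_a, loaf_b, loaf_c, loaf_laid below 0.02 m/s and contact force between the fingers and loaf_a below 0.1 N and contact force between the fingers and loaf_b below 0.1 N and contact force between the fingers and loaf_c below 0.1 N and contact force between the fingers and loaf_laid below 0.1 N); the robot touches nothing.
It fails at once if a loaf is dropped (falls free of the fingers faster than 0.7 m/s, a drop of about 25 mm) ((contact force between the fingers and loaf_a below 0.1 N and linear speed of loaf_a above 0.7 m/s) or (contact force between the fingers and loaf_b below 0.1 N and linear speed of loaf_b above 0.7 m/s) or (contact force between the fingers and loaf_c below 0.1 N and linear speed of loaf_c above 0.7 m/s)).
It fails at once if the loaf already laid is shoved more than 20 mm (distance of loaf_laid from where it was at the start of the episode above 0.02 m).
It fails at once if the jar is shoved more than 30 mm or tipped (distance of jar from where it was at the start of the episode above 0.03 m or angle between jar's own z axis and vertical above 0.4 rad).
It fails at once if the tin is shoved more than 30 mm or tipped (distance of tin from where it was at the start of the episode above 0.03 m or angle between tin's own z axis and vertical above 0.4 rad).
It fails at once if the tub is shoved more than 30 mm or tipped (distance of tub from where it was at the start of the episode above 0.03 m or angle between tub's own z axis and vertical above 0.4 rad).
It also fails if it takes over 70 s, if anything falls off the work surface, if the arm or the gripper's body presses on something with over 40 N, if the wrist force passes 120 N, or if a joint passes its speed limit or range.

ROBOT

A 6-joint arm with a two-finger parallel gripper is mounted at the origin on the work surface. World frame = base frame: x ahead of the robot, y to its left, z up, the work surface at z = 0. Lengths are in m, angles in rad, forces in N, time in s.
With the tool pointing down it reaches from about 0.3 to 0.775 m from the base axis. Payload 14.6 kg.
Tool frame: the origin (TCP) lies on the centre line of the jaws, within the pads' length; the fingertips stand 17 mm ahead of it and the grasp point (between the pads) lies 2 mm behind it; z points along the fingers, x is the direction in which the jaws open and shut, and the axes are right-handed (so a half turn about z gives the same grasp; the last joint's range is limited). The gripper opens to 94 mm and grips with 3 to 60 N. Pads are 16 mm wide; open, the fingers measure 119 mm over their backs; the gripper's body (75 mm by 177 mm) begins 78 mm behind the grasp point.
Start: joints at [-1.408, 0.3, 1.521, -0, 1.321, -0.067], TCP at [0.125, -0.536, 0.222] pointing down, gripper open.
Joint ranges: [-3.03, 3.03], [-0.79, 2.21], [0.23, 2.52], [-1.04, 4.18], [0, 3.07], [-2.55, 2.55]. Speed limits (rad/s): [2.22, 2.22, 2.57, 3.14, 3.14, 3.14].

INTERFACE

Orientations are given as [roll, pitch, yaw] about the fixed x, y, z axes, in that order (R = Rz(yaw) Ry(pitch) Rx(roll)).
In Python, from station import ctrl gives the robot as it stands. The module is installed in compiled form; this text tells all that it offers.
- The arm moves only by the tool drive_tool, never from a script. Its argument "increments" is a list of rows, each a list of 3 entries, a list of its own where there are three numbers: the turn, a rotation vector about the tool's x, y, z in degrees, then the shift along the tool's x, y, z in mm, then the opening, from 0 (shut) to 1 (fully open). In form: [[[ax, ay, az], [dx, dy, dz], hand], ...]. A call has 1 to 20 rows; each row shifts and turns the commanded pose from where the row before left it, along the tool's axes as they then stand; what a row does not reach is not made up. A row lasts 1/8 s, in which the tool goes at most 62.5 mm and 10.7 degrees, less where a joint would pass 70% of its speed; a pose out of reach is approached as far as the arm can. A call with a gripper value outside its range is refused whole. The fingers move at their own pace and stop on an object; "squeeze" is the grip in N (left out, the last holds). Time passes only in rows, so rows that do not move let the fingers close. It gives the time, the measured TCP pose, the force and the opening at its end, in the units of the state.
- ctrl.get_obs(): the state, without advancing time (a new reading comes with each control period).
- ctrl.camera(name): name is "scene" or "top"; returns the picture (480x640x3 uint8, red, green, blue); there is no depth.
- ctrl.calibration(name): a dict with "fx", "fy", "cx", "cy" (pixels), "rvec" (rotation vector, rad) and "tvec" (3), from world to camera coordinates, as OpenCV has them. Camera axes: x right, y down, z forward; pixel columns grow to the right and rows downward; lengths in m; the calibration is good to about 2 mm. A picture is of the moment at which its call begins. calibration takes no time and is no camera call.
- ctrl.hand_in(): hands the job in, once; it reports no verdict.
The state is a dict: "time_s": time; "qpos": joint angles; "joint_vel": joint speeds; "tau": joint torques, N m; "ee_pos": TCP position; "eef_rot": TCP orientation; "force": force on the tool from outside, world axes, zero at the start; "moment": the same for the moment, N m; "grip_width": finger opening in m.
Only numpy, scipy, OpenCV 4.12 (cv2) and the standard library are available. Lean on these libraries where they do the work, as an engineer would, in place of code of your own. Each camera call takes 0.05 s, during which the arm holds its last target.

## Working session

There is one attempt and no reset: what is moved stays moved. The work goes in short steps, Python scripts to look and compute and a tool call to move; the robot and the scene stay as the last step left them, time stands still between calls to the robot, and variables do not carry over. Pictures are saved under pics/ and viewed, and the job is handed in when it is done.

Besides the shell and the picture viewer there is one more tool, called by a JSON object that holds its "api" and its "payload", one argument or row to a line. drive_tool: Moves the arm, as the interface text tells. Its arguments: {"type":"object","properties":{"increments":{"type":"array"},"squeeze":{"type":"number"}},"required":["increments"]}

```bash
mkdir -p pics; python3 - <<'E'
from station import ctrl
import cv2
for n in("top","scene"):
    cv2.imwrite(f"pics/{n}0.png",ctrl.camera(n)[:,:,::-1]); print(n,ctrl.calibration(n))
print(ctrl.get_obs())
E
```

```text
top {'fx': 509.1586010246104, 'fy': 509.1586010246104, 'cx': 321.17590464242255, 'cy': 230.72532277428664, 'rvec': array([ 2.2004747 , -2.14723746,  0.15162986]), 'tvec': array([-0.11097986,  0.50668865,  1.25367931])}
scene {'fx': 451.86339769785025, 'fy': 451.86339769785025, 'cx': 317.8777283378775, 'cy': 232.57160245898888, 'rvec': array([ 2.17592055,  1.23115458, -0.42007423]), 'tvec': array([-0.19133369, -0.34760888,  1.41116143])}
{'time_s': 0.1, 'qpos': array([-1.40761794e+00,  3.00424521e-01,  1.52146858e+00, -3.22655084e-05,
        1.32069351e+00, -6.65765126e-02]), 'joint_vel': array([-0.00078844, -0.00148166,  0.00014663, -0.00118493, -0.00063723,
        0.00082857]), 'tau': array([ 1.38827159e-03, -5.32641864e+01, -3.53285336e+01,  7.09580909e-02,
        2.34950980e-02, -5.44933255e-05]), 'ee_pos': array([ 0.12522628, -0.53535193,  0.22195946]), 'eef_rot': array([-3.14155771e+00,  9.93836738e-04, -1.34103341e+00]), 'force': array([-0.25660161, -0.09099195,  0.45608833]), 'moment': array([ 0.02522791,  0.00932275, -0.02014774]), 'grip_width': 0.09370422793030206}
```

View pics/top0.png

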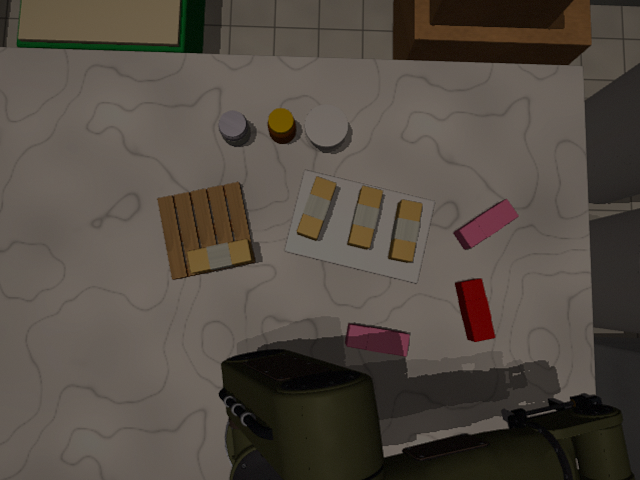

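View pics/scene0.png

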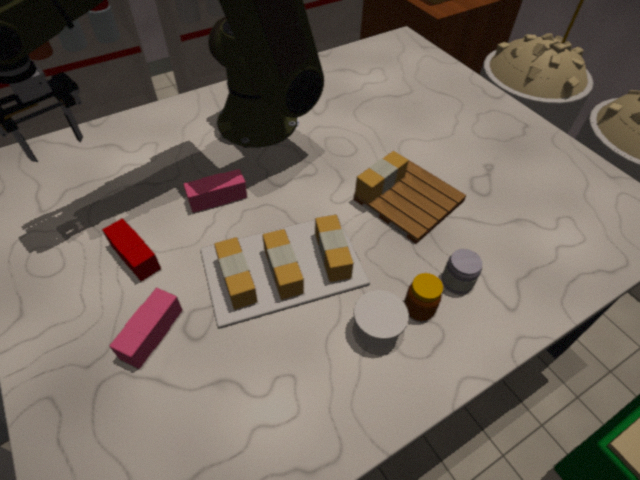

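```bash
python3 - <<'E'
import cv2
im=cv2.imread("pics/top0.png")
a=im[165:295,140:270]; cv2.imwrite("pics/p0.png",cv2.resize(a,None,fx=4.6,fy=4.6,interpolation=cv2.INTER_CUBIC))
a=im[165:285,285:440]; cv2.imwrite("pics/b0.png",cv2.resize(a,None,fx=5,fy=5,interpolation=cv2.INTER_CUBIC))
E
```

```text
(no output)
```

View pics/p0.png

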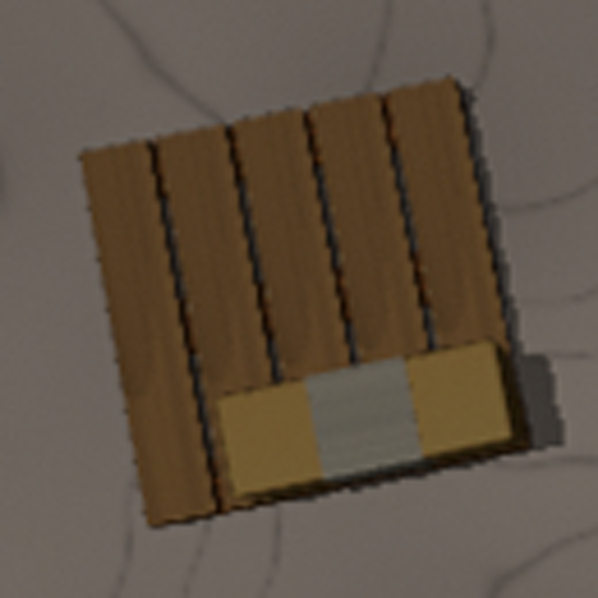

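View pics/b0.png

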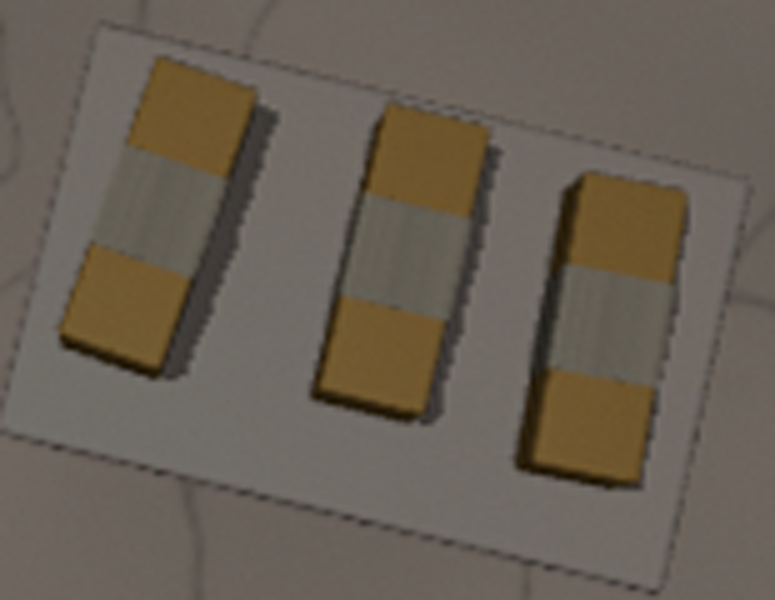

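```bash
cat > h.py <<'E'
import cv2,numpy as np
from scipy.spatial.transform import Rotation as R
from station import ctrl
def ray(n,uv,z):
    c=ctrl.calibration(n);Rm=R.from_rotvec(c["rvec"]).as_matrix();t=c["tvec"]
    uv=np.atleast_2d(uv).astype(float)
    d=np.c_[(uv[:,0]-c["cx"])/c["fx"],(uv[:,1]-c["cy"])/c["fy"],np.ones(len(uv))]@Rm
    o=-Rm.T@t
    return o+d*((z-o[2])/d[:,2])[:,None]
def proj(n,P):
    c=ctrl.calibration(n);K=np.array([[c["fx"],0,c["cx"]],[0,c["fy"],c["cy"]],[0,0,1]])
    return cv2.projectPoints(np.atleast_2d(P).astype(float),c["rvec"],c["tvec"],K,None)[0][:,0]
def order(P): # rect fit in metric: centre, long yaw, dims
    r=cv2.minAreaRect((P[:,:2]*1000).astype(np.float32)); b=cv2.boxPoints(r)
    e=b[1]-b[0]; f=b[2]-b[1]
    l=e if np.hypot(*e)>np.hypot(*f) else f
    return np.array(r[0]),np.degrees(np.arctan2(l[1],l[0])),sorted(r[1])
E
python3 - <<'E'
from h import *
S=lambda p,k,ox,oy:(np.array(p)+.5)/k-.5+[ox,oy]
print('cam',ray("top",[[320,240]],0))
for nm,p in dict(L1=[(157,57),(257,93),(162,372),(63,338)],L2=[(390,102),(490,127),(422,413),(318,393)],L3=[(585,172),(686,187),(640,483),(530,465)]).items():
    P=ray("top",S(p,5,285,165),.072);print(nm,P[:,:2].round(4).tolist(),*order(P),P.mean(0).round(4))
P=ray("top",S([(218,397),(497,342),(512,440),(238,495)],4.6,140,165),.084);print("laid",*order(P),P.mean(0))
P=ray("top",S([(82,152),(455,80),(150,525)],4.6,140,165),.024);print("pal",P.round(4).tolist(),np.linalg.norm(P[1:]-P[0],axis=1),'c',(P[1]+P[2])/2,'xaxis yaw',np.degrees(np.arctan2(*(P[0]-P[1])[1::-1])),'y',np.degrees(np.arctan2(*(P[2]-P[0])[1::-1])))
# automatic
im=cv2.imread("pics/top0.png");h=cv2.cvtColor(im,cv2.COLOR_BGR2HSV)
m=((h[...,0]>15)&(h[...,0]<30)&(h[...,1]>110)&(h[...,2]>85)).astype(np.uint8)
n,l,s,c=cv2.connectedComponentsWithStats(m)
for i in range(1,n):
    if s[i,4]>200: print(s[i],c[i].round(2))
print(h[190,320],h[234,312],h[262,210])
E
```

```text
cam [[ 0.48863427 -0.09677976  0.        ]]
L1 [[0.6401, -0.0817], [0.6234, -0.1314], [0.4839, -0.0879], [0.4993, -0.0392]] [562.02233887 -84.75431061] -17.344095 [52.49077606201172, 147.24696350097656] [ 0.5617 -0.085   0.072 ]
L2 [[0.6208, -0.1973], [0.6096, -0.247], [0.4671, -0.215], [0.4756, -0.1641]] [ 542.60742188 -205.56455994] -12.654389 [51.546199798583984, 148.94859313964844] [ 0.5433 -0.2058  0.072 ]
L3 [[0.5884, -0.2942], [0.5823, -0.3443], [0.4356, -0.3219], [0.443, -0.268]] [ 512.65515137 -306.17871094] -8.70671 [54.32701873779297, 149.18348693847656] [ 0.5123 -0.3071  0.072 ]
laid [437.01062012 144.75973511] -77.26437 [52.0643196105957, 146.80615234375] [0.43705145 0.14481557 0.084     ]
pal [[0.5835, 0.3179, 0.024], [0.6296, 0.1151, 0.024], [0.3801, 0.2692, 0.024]] [0.20793459 0.20909265] c [0.5048722  0.19216902 0.024     ] xaxis yaw 102.82139482032406 y -166.55618781473947
[268 108  25  24 483] [280.28 119.5 ]
[311 177  25  23 384] [322.9  187.89]
[359 186  24  22 381] [370.25 196.53]
[399 200  23  21 383] [410.16 210.18]
[297 214  26  24 402] [309.37 225.69]
[220 216  31  48 591] [236.93 245.48]
[349 224  25  23 402] [361.08 235.39]
[185 226  27  49 554] [198.23 256.15]
[392 239  24  22 400] [403.31 249.54]
[ 19 151 110] [ 19 148 112] [ 20  38 102]
```

```bash
cat >> h.py <<'E'
def plan(x,y,z,jaw):
    o=ctrl.get_obs();p=o["ee_pos"]*1000;rm=R.from_euler("xyz",o["eef_rot"]);T=R.from_euler("xyz",[180,0,jaw],degrees=True)
    d=np.array([x,y,z])-p
    print("t",o["time_s"].__round__(2),"pose",p.round(1),np.degrees(o["eef_rot"]).round(2),"grip",round(o["grip_width"]*1000,1),"F",o["force"].round(1))
    print("turn",(rm.inv()*T).as_rotvec(degrees=True).round(2),"shift after turn",T.inv().apply(d).round(1),"shift before turn",rm.inv().apply(d).round(1))
c0=np.array([504.9,192.0]);yp=np.radians(102.9)
def place(px,py): return c0+np.array([np.cos(yp)*px-np.sin(yp)*py,np.sin(yp)*px+np.cos(yp)*py])
E
python3 -c "
from h import *
plan(512.5,-306.6,120,-99.4)
print(place(-30,77),place(77,30),place(30,-77),place(-77,-30))"
```

```text
t 0.1 pose [ 125.2 -535.4  222. ] [-1.800e+02  6.000e-02 -7.684e+01] grip 93.7 F [-0.3 -0.1  0.5]
turn [1.000e-02 6.000e-02 2.256e+01] shift after turn [-288.9 -344.7  102. ] shift before turn [-134.4 -429.2  102.1]
[436.54089153 145.56690524] [458.46690524 260.35910847] [573.25910847 238.43309476] [551.33309476 123.64089153]
```

{"api": "drive_tool", "payload": {
  "increments": [
    [[0,0,7.5],[0,0,0],1],
    [[0,0,7.5],[0,0,0],1],
    [[0,0,7.5],[0,0,0],1],
    [[0,0,0],[-15,-18,0],1],
    [[0,0,0],[-25,-30,0],1],
    [[0,0,0],[-25,-30,0],1],
    [[0,0,0],[-25,-30,0],1],
    [[0,0,0],[-25,-30,0],1],
    [[0,0,0],[-25,-30,0],1],
    [[0,0,0],[-25,-30,5],1],
    [[0,0,0],[-25,-30,5],1],
    [[0,0,0],[-25,-30,10],1],
    [[0,0,0],[-25,-30,10],1],
    [[0,0,0],[-25,-30,10],1],
    [[0,0,0],[-23.9,-26.7,20],1],
    [[0,0,0],[0,0,20],1],
    [[0,0,0],[0,0,20],1],
    [[0,0,0],[0,0,0],1]
  ],
  "squeeze": 25
}}

```text
time_s: 2.35
ee_pos: [0.5116, -0.3058, 0.1209]
eef_rot: [3.139, 0.001, -1.734]
force: [0.3, 0.0, 0.1]
grip_width: 0.094
```

```bash
python3 -c "
from h import *
plan(512.5,-306.6,44,-99.4)
cv2.imwrite('pics/s1.png',ctrl.camera('scene')[:,:,::-1])"
```

```text
t 2.35 pose [ 511.6 -305.8  120.9] [ 1.7983e+02  8.0000e-02 -9.9330e+01] grip 94.0 F [0.3 0.  0.1]
turn [0.17 0.08 0.07] shift after turn [ 0.6 -1.  76.9] shift before turn [ 0.7 -1.2 76.9]
```

View pics/s1.png

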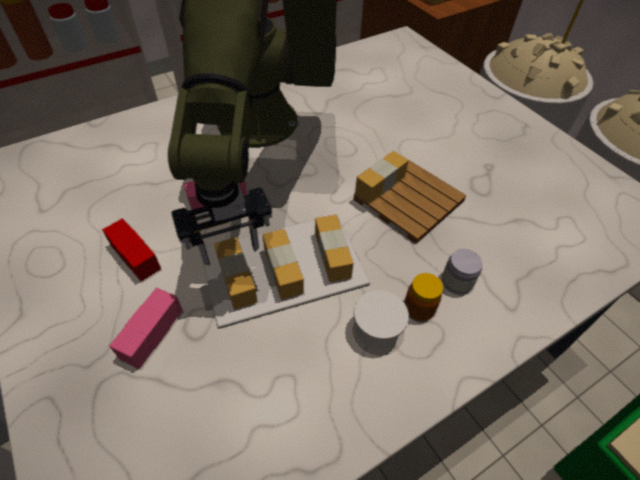

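The gripper straddles the left-hand loaf (scene ~(237,265)), fingers at about (195,240) and (258,240). I'll go down and grip it.

{"api": "drive_tool", "payload": {
  "increments": [
    [[0,0,0],[0,0,20],1],
    [[0,0,0],[0,0,20],1],
    [[0,0,0],[0,0,18],1],
    [[0,0,0],[0,0,12],1],
    [[0,0,0],[0,0,7],1],
    [[0,0,0],[0,0,0],0.75],
    [[0,0,0],[0,0,0],0.5],
    [[0,0,0],[0,0,0],0.3],
    [[0,0,0],[0,0,0],0.2],
    [[0,0,0],[0,0,0],0.2],
    [[0,0,0],[0,0,0],0.2]
  ],
  "squeeze": 25
}}

```text
time_s: 3.78
ee_pos: [0.5124, -0.3063, 0.0457]
eef_rot: [-3.141, -0.0, -1.734]
force: [-1.2, 1.7, 2.4]
grip_width: 0.0541
```

```bash
python3 -c "
from h import *
plan(573.3,238.4,200,12.9)"
```

```text
t 3.77 pose [ 512.4 -306.3   45.7] [-179.98   -0.    -99.34] grip 54.1 F [-1.2  1.7  2.4]
turn [-1.0000e-02 -2.0000e-02 -1.1224e+02] shift after turn [ 181.  -517.4 -154.3] shift before turn [-547.4   28.2 -154.3]
```

{"api": "drive_tool", "payload": {
  "increments": [
    [[0,0,0],[0,0,-4],0.2],
    [[0,0,0],[0,0,-10],0.2],
    [[0,0,0],[0,0,-20],0.2],
    [[0,0,0],[0,0,-25],0.2],
    [[0,0,0],[0,0,-25],0.2],
    [[0,0,0],[0,0,-25],0.2],
    [[0,0,0],[0,0,-25],0.2],
    [[0,0,-4],[0,0,-15],0.2],
    [[0,0,-8],[0,0,-5.3],0.2],
    [[0,0,-10],[0,0,0],0.2],
    [[0,0,-10],[0,0,0],0.2],
    [[0,0,-10],[0,0,0],0.2],
    [[0,0,-10],[0,0,0],0.2],
    [[0,0,-10],[0,0,0],0.2],
    [[0,0,-10],[0,0,0],0.2],
    [[0,0,-10],[0,0,0],0.2],
    [[0,0,-10],[0,0,0],0.2],
    [[0,0,-10],[0,0,0],0.2],
    [[0,0,-7],[0,0,0],0.2],
    [[0,0,-3.2],[0,0,0],0.2]
  ],
  "squeeze": 35
}}

```text
time_s: 6.28
ee_pos: [0.5121, -0.3063, 0.2001]
eef_rot: [-3.142, 0.0, 0.227]
force: [0.3, -0.1, -4.3]
grip_width: 0.0538
```

```bash
python3 -c "
from h import *
plan(573.3,238.4,200,12.9)"
```

```text
t 6.28 pose [ 512.1 -306.3  200.1] [-1.800e+02  1.000e-02  1.303e+01] grip 53.8 F [ 0.3 -0.1 -4.3]
turn [-0.    0.01  0.13] shift after turn [ 1.813e+02 -5.173e+02  1.000e-01] shift before turn [ 1.824e+02 -5.169e+02  1.000e-01]
```

{"api": "drive_tool", "payload": {
  "increments": [
    [[0,0,0],[5.5,-17,0],0.2],
    [[0,0,0],[12.2,-34.5,0],0.2],
    [[0,0,0],[12.2,-34.5,0],0.2],
    [[0,0,0],[12.2,-34.5,0],0.2],
    [[0,0,0],[12.2,-34.5,0],0.2],
    [[0,0,0],[12.2,-34.5,0],0.2],
    [[0,0,0],[12.2,-34.5,0],0.2],
    [[0,0,0],[12.2,-34.5,0],0.2],
    [[0,0,0],[12.2,-34.5,0],0.2],
    [[0,0,0],[12.2,-34.5,0],0.2],
    [[0,0,0],[12.2,-34.5,0],0.2],
    [[0,0,0],[12.2,-34.5,0],0.2],
    [[0,0,0],[12.2,-34.5,0],0.2],
    [[0,0,0],[12.2,-34.5,0],0.2],
    [[0,0,0],[12.2,-34.5,0],0.2],
    [[0,0,0],[5.7,-17,0],0.2],
    [[0,0,0],[0,0,20],0.2],
    [[0,0,0],[0,0,20],0.2],
    [[0,0,0],[0,0,20],0.2],
    [[0,0,0],[0,0,0],0.2]
  ]
}}

```text
time_s: 8.78
ee_pos: [0.5737, 0.2379, 0.1386]
eef_rot: [3.141, 0.003, 0.224]
force: [-0.1, -0.7, -4.0]
grip_width: 0.0537
```

```bash
python3 -c "
from h import *
plan(573.3,238.4,58,12.9)
im=ctrl.camera('scene')[:,:,::-1];cv2.imwrite('pics/s2.png',im)
cv2.imwrite('pics/t2.png',ctrl.camera('top')[:,:,::-1])"
```

```text
t 8.78 pose [573.7 237.9 138.6] [1.7998e+02 1.7000e-01 1.2830e+01] grip 53.7 F [-0.1 -0.7 -4. ]
turn [ 0.02  0.17 -0.07] shift after turn [-0.2 -0.6 80.6] shift before turn [-0.  -0.6 80.6]
```

View pics/s2.png

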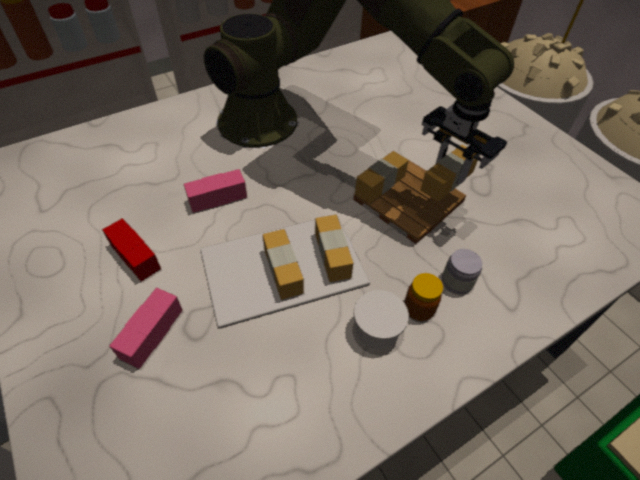

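View pics/t2.png

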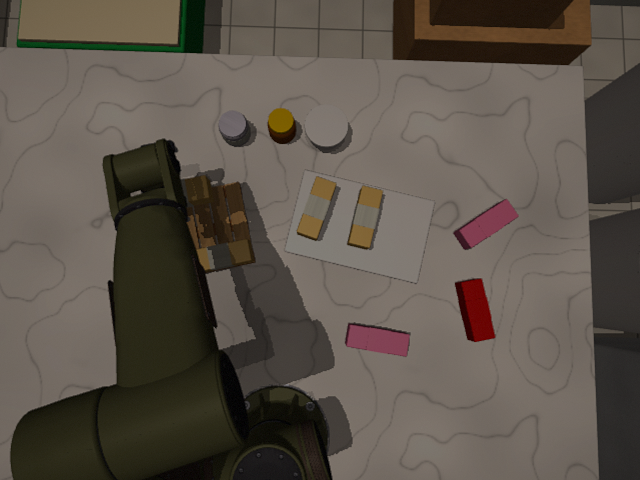

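{"api": "drive_tool", "payload": {
  "increments": [
    [[0,0,0],[0,0,20],0.2],
    [[0,0,0],[0,-0.6,20],0.2],
    [[0,0,0],[0,0,15],0.2],
    [[0,0,0],[0,0,10],0.2],
    [[0,0,0],[0,0,6],0.2],
    [[0,0,0],[0,0,4],0.2],
    [[0,0,0],[0,0,3],0.2],
    [[0,0,0],[0,0,2],0.2],
    [[0,0,0],[0,0,1.5],0.2],
    [[0,0,0],[0,0,0],0.2],
    [[0,0,0],[0,0,0],0.2]
  ]
}}

```text
time_s: 10.25
ee_pos: [0.5745, 0.2388, 0.0584]
eef_rot: [-3.142, -0.0, 0.225]
force: [0.4, -0.3, -4.9]
grip_width: 0.0538
```

```bash
python3 -c "
from h import *
plan(573.3,238.4,57.7,12.9)"
```

```text
t 10.25 pose [574.5 238.8  58.4] [-1.800e+02 -1.000e-02  1.287e+01] grip 53.8 F [ 0.4 -0.3 -4.9]
turn [-0.   -0.01 -0.03] shift after turn [-1.3  0.1  0.7] shift before turn [-1.3  0.1  0.7]
```

Not down yet: about 0.7 mm to go. I'll lower 1 mm, release and rise.

{"api": "drive_tool", "payload": {
  "increments": [
    [[0,0,0],[-0.5,0,0.6],0.2],
    [[0,0,0],[0,0,0.5],0.2],
    [[0,0,0],[0,0,0],0.2],
    [[0,0,0],[0,0,0],0.6],
    [[0,0,0],[0,0,0],0.72],
    [[0,0,0],[0,0,0],0.75],
    [[0,0,0],[0,0,0],0.75],
    [[0,0,0],[0,0,-5],0.75],
    [[0,0,0],[0,0,-15],0.75],
    [[0,0,0],[0,0,-25],0.75],
    [[0,0,0],[0,0,-30],0.75],
    [[0,0,0],[0,0,-30],1],
    [[0,0,0],[0,0,-30],1],
    [[0,0,0],[0,0,-7],1],
    [[0,0,0],[0,0,0],1]
  ]
}}

```text
time_s: 12.12
ee_pos: [0.5739, 0.2386, 0.1991]
eef_rot: [-3.142, -0.0, 0.225]
force: [0.3, -0.2, -0.9]
grip_width: 0.0937
```

```bash
python3 -c "
from h import *
plan(543,-205.7,120,-102.8)"
```

```text
t 12.12 pose [573.9 238.6 199.1] [-1.800e+02 -2.000e-02  1.287e+01] grip 93.7 F [ 0.3 -0.2 -0.9]
turn [-2.0000e-02 -1.0000e-02  1.1567e+02] shift after turn [440.1 -68.3  79.1] shift before turn [-129.1  426.3   79.1]
```

{"api": "drive_tool", "payload": {
  "increments": [
    [[0,0,0],[-5,17,0],1],
    [[0,0,0],[-10.8,35.5,0],1],
    [[0,0,0],[-10.8,35.5,0],1],
    [[0,0,0],[-10.8,35.5,0],1],
    [[0,0,0],[-10.8,35.5,0],1],
    [[0,0,0],[-10.8,35.5,0],1],
    [[0,0,0],[-10.8,35.5,0],1],
    [[0,0,0],[-10.8,35.5,0],1],
    [[0,0,0],[-10.8,35.5,0],1],
    [[0,0,0],[-10.8,35.5,0],1],
    [[0,0,0],[-10.8,35.5,0],1],
    [[0,0,0],[-10.8,35.5,0],1],
    [[0,0,0],[-5.3,18.8,0],1],
    [[0,0,10],[0,0,0],1],
    [[0,0,10],[0,0,0],1],
    [[0,0,10],[0,0,0],1],
    [[0,0,10],[0,0,0],1],
    [[0,0,10],[0,0,0],1],
    [[0,0,10],[0,0,0],1],
    [[0,0,10],[0,0,0],1]
  ]
}}

```text
time_s: 14.62
ee_pos: [0.5427, -0.2055, 0.1985]
eef_rot: [3.141, 0.001, -1.003]
force: [0.2, 0.3, -0.1]
grip_width: 0.0938
```

{"api": "drive_tool", "payload": {
  "increments": [
    [[0,0,10],[0,0,0],1],
    [[0,0,10],[0,0,10],1],
    [[0,0,10],[0,0,15],1],
    [[0,0,10],[0,0,15],1],
    [[0,0,5.7],[0,0,20],1],
    [[0,0,0],[0,0,19],1],
    [[0,0,0],[0,0,0],1],
    [[0,0,0],[0,0,0],1]
  ]
}}

```text
time_s: 15.62
ee_pos: [0.5432, -0.2057, 0.1208]
eef_rot: [-3.141, -0.0, -1.794]
force: [-0.1, -0.1, -0.1]
grip_width: 0.0941
```

```bash
python3 -c "
from h import *
plan(543,-205.7,45.7,-102.8)
cv2.imwrite('pics/s3.png',ctrl.camera('scene')[:,:,::-1])
cv2.imwrite('pics/t3.png',ctrl.camera('top')[165:295,140:270,::-1].repeat(4,0).repeat(4,1))"
```

```text
t 15.62 pose [ 543.2 -205.7  120.8] [-1.7997e+02 -1.0000e-02 -1.0282e+02] grip 94.1 F [-0.1 -0.1 -0.1]
turn [-0.03 -0.01 -0.02] shift after turn [ 0.   0.2 75.1] shift before turn [-0.   0.2 75.1]
```

View pics/s3.png

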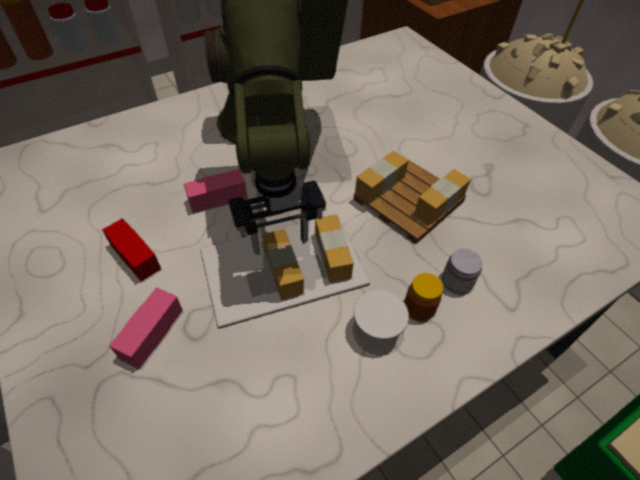

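View pics/t3.png

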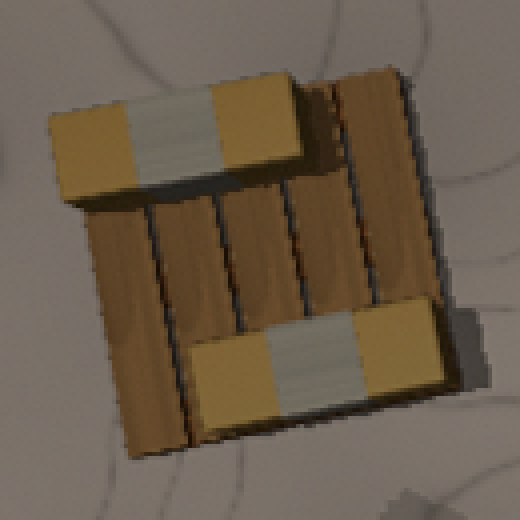

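First loaf sits at the top-left of the pallet crop (corners about (50,115), (288,72), (302,157), (65,202)), and the gripper straddles the middle loaf. I'll measure the placed loaf.

```bash
python3 -c "
from h import *
P=ray('top',np.array([(50,115),(288,72),(302,157),(65,202)])/4-.5+[140,165],.084)
print(*order(P),P.mean(0),place(30,-77))"
```

```text
[572.30926514 236.91299438] -77.85664 [54.13092803955078, 144.86712646484375] [0.57258411 0.23684737 0.084     ] [573.25910847 238.43309476]
```

{"api": "drive_tool", "payload": {
  "increments": [
    [[0,0,0],[0,0,20],1],
    [[0,0,0],[0,0,20],1],
    [[0,0,0],[0,0,18],1],
    [[0,0,0],[0,0,11],1],
    [[0,0,0],[0,0,6],1],
    [[0,0,0],[0,0,0],0.75],
    [[0,0,0],[0,0,0],0.5],
    [[0,0,0],[0,0,0],0.3],
    [[0,0,0],[0,0,0],0.2],
    [[0,0,0],[0,0,0],0.2],
    [[0,0,0],[0,0,0],0.2]
  ],
  "squeeze": 35
}}

```text
time_s: 17.1
ee_pos: [0.5431, -0.2056, 0.0454]
eef_rot: [-3.141, 0.0, -1.795]
force: [-0.2, 2.0, 3.6]
grip_width: 0.0533
```

```bash
python3 -c "
from h import *
plan(458.5,260.4,200,-77.1)"
```

```text
t 17.1 pose [ 543.1 -205.6   45.4] [-1.7998e+02  1.0000e-02 -1.0283e+02] grip 53.3 F [-0.2  2.   3.6]
turn [-2.000e-02  1.000e-02 -2.573e+01] shift after turn [-473.1  -21.5 -154.6] shift before turn [-435.6  186.  -154.6]
```

{"api": "drive_tool", "payload": {
  "increments": [
    [[0,0,0],[0,0,-4],0.2],
    [[0,0,0],[0,0,-10],0.2],
    [[0,0,0],[0,0,-20],0.2],
    [[0,0,0],[0,0,-25],0.2],
    [[0,0,0],[0,0,-25],0.2],
    [[0,0,0],[0,0,-25],0.2],
    [[0,0,0],[0,0,-25],0.2],
    [[0,0,-5],[0,0,-15],0.2],
    [[0,0,-8.7],[0,0,-5.6],0.2],
    [[0,0,-8],[0,0,0],0.2],
    [[0,0,-4],[0,0,0],0.2],
    [[0,0,0],[-15,0,0],0.2],
    [[0,0,0],[-30,-2,0],0.2],
    [[0,0,0],[-36,-2,0],0.2],
    [[0,0,0],[-36,-2,0],0.2],
    [[0,0,0],[-36,-2,0],0.2],
    [[0,0,0],[-36,-2,0],0.2],
    [[0,0,0],[-36,-2,0],0.2],
    [[0,0,0],[-36,-2,0],0.2]
  ]
}}

```text
time_s: 19.48
ee_pos: [0.4976, 0.0536, 0.2]
eef_rot: [-3.141, 0.0, -1.348]
force: [1.4, 0.2, -4.7]
grip_width: 0.0538
```

{"api": "drive_tool", "payload": {
  "increments": [
    [[0,0,0],[-36,-2,0],0.2],
    [[0,0,0],[-36,-2,0],0.2],
    [[0,0,0],[-36,-2,0],0.2],
    [[0,0,0],[-36,-2,0],0.2],
    [[0,0,0],[-36,-2,0],0.2],
    [[0,0,0],[-22,0,0],0.2],
    [[0,0,0],[-11,0,0],0.2],
    [[0,0,0],[0,0,10],0.2],
    [[0,0,0],[0,0,20],0.2],
    [[0,0,0],[0,0,10],0.2],
    [[0,0,0],[0,0,0],0.2],
    [[0,0,0],[0,0,0],0.2]
  ]
}}

```text
time_s: 20.98
ee_pos: [0.4612, 0.2616, 0.1604]
eef_rot: [-3.141, 0.0, -1.347]
force: [0.1, -0.4, -5.5]
grip_width: 0.0539
```

```bash
python3 -c "
from h import *
plan(458.2,261.9,57.4,-77.1)
cv2.imwrite('pics/s4.png',ctrl.camera('scene')[100:300,300:540,::-1].repeat(3,0).repeat(3,1))"
```

```text
t 20.98 pose [461.2 261.6 160.4] [-1.7995e+02  1.0000e-02 -7.7160e+01] grip 53.9 F [ 0.1 -0.4 -5.5]
turn [-0.05  0.01 -0.06] shift after turn [ -0.9   2.9 103. ] shift before turn [ -0.9   3.  103. ]
```

View pics/s4.png

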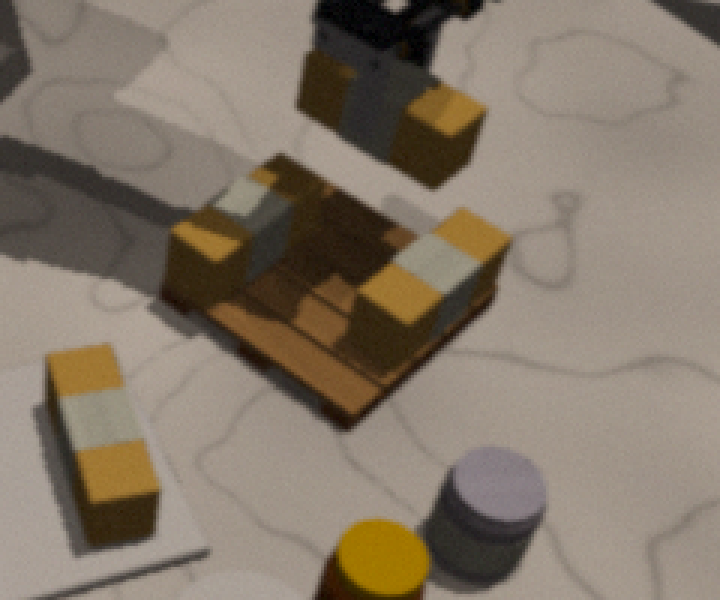

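{"api": "drive_tool", "payload": {
  "increments": [
    [[0,0,0],[-0.5,3,10],0.2],
    [[0,0,0],[0,0,20],0.2],
    [[0,0,0],[0,0,20],0.2],
    [[0,0,0],[0,0,20],0.2],
    [[0,0,0],[0,0,14],0.2],
    [[0,0,0],[0,0,8],0.2],
    [[0,0,0],[0,0,4],0.2],
    [[0,0,0],[0,0,3],0.2],
    [[0,0,0],[0,0,2],0.2],
    [[0,0,0],[0,0,1],0.2],
    [[0,0,0],[0,0,0],0.2],
    [[0,0,0],[0,0,0],0.2]
  ]
}}

```text
time_s: 22.52
ee_pos: [0.4579, 0.2616, 0.0579]
eef_rot: [-3.141, 0.0, -1.346]
force: [0.5, -0.3, -5.5]
grip_width: 0.0539
```

```bash
python3 -c "
from h import *
plan(458.2,261.9,57.4,-77.1)
cv2.imwrite('pics/s5.png',ctrl.camera('scene')[100:300,300:540,::-1].repeat(3,0).repeat(3,1))"
```

```text
t 22.52 pose [457.9 261.6  57.9] [-179.99    0.    -77.13] grip 53.9 F [ 0.5 -0.3 -5.5]
turn [-0.01  0.   -0.03] shift after turn [-0.2 -0.4  0.5] shift before turn [-0.2 -0.4  0.5]
```

View pics/s5.png

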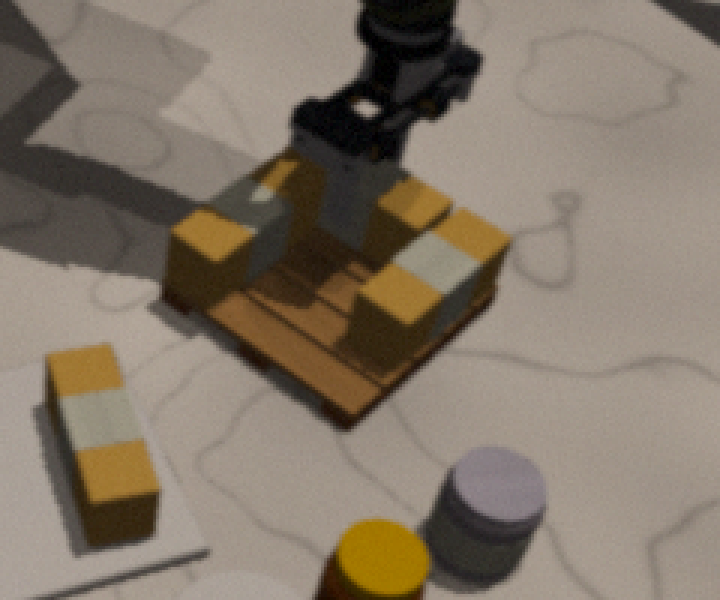

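The second loaf sits between the laid one and place2's with no push (force is just its weight). Now release and rise.

{"api": "drive_tool", "payload": {
  "increments": [
    [[0,0,0],[0,0,0.6],0.2],
    [[0,0,0],[0,0,0.3],0.2],
    [[0,0,0],[0,0,0],0.2],
    [[0,0,0],[0,0,0],0.6],
    [[0,0,0],[0,0,0],0.72],
    [[0,0,0],[0,0,0],0.75],
    [[0,0,0],[0,0,0],0.75],
    [[0,0,0],[0,0,-5],0.75],
    [[0,0,0],[0,0,-15],0.75],
    [[0,0,0],[0,0,-25],0.75],
    [[0,0,0],[0,0,-30],0.75],
    [[0,0,0],[0,0,-30],1],
    [[0,0,0],[0,0,-30],1],
    [[0,0,0],[0,0,-7],1],
    [[0,0,0],[0,0,0],1]
  ]
}}

```text
time_s: 24.45
ee_pos: [0.4577, 0.2615, 0.1988]
eef_rot: [-3.141, 0.0, -1.346]
force: [-0.1, 0.8, -0.8]
grip_width: 0.0938
```

```bash
python3 -c "
from h import *
plan(561.9,-84.9,120,-107)"
```

```text
t 24.45 pose [457.7 261.5 198.8] [-179.98    0.    -77.13] grip 93.8 F [-0.1  0.8 -0.8]
turn [-2.000e-02  1.000e-02  2.987e+01] shift after turn [ 300.8 -200.9   78.8] shift before turn [360.9 -24.4  78.8]
```

{"api": "drive_tool", "payload": {
  "increments": [
    [[0,0,0],[15,-1,0],1],
    [[0,0,0],[32.5,-2.2,0],1],
    [[0,0,0],[32.5,-2.2,0],1],
    [[0,0,0],[32.5,-2.2,0],1],
    [[0,0,0],[32.5,-2.2,0],1],
    [[0,0,0],[32.5,-2.2,0],1],
    [[0,0,0],[32.5,-2.2,0],1],
    [[0,0,0],[32.5,-2.2,0],1],
    [[0,0,0],[32.5,-2.2,0],1],
    [[0,0,0],[32.5,-2.2,0],1],
    [[0,0,0],[32.5,-2.2,0],1],
    [[0,0,0],[21,-1.4,0],1],
    [[0,0,7.5],[0,0,10],1],
    [[0,0,7.5],[0,0,15],1],
    [[0,0,7.5],[0,0,20],1],
    [[0,0,7.4],[0,0,20],1],
    [[0,0,0],[0,0,14],1],
    [[0,0,0],[0,0,0],1],
    [[0,0,0],[0,0,0],1]
  ]
}}

```text
time_s: 26.82
ee_pos: [0.5623, -0.085, 0.1205]
eef_rot: [-3.141, 0.0, -1.866]
force: [-0.5, 0.4, -0.6]
grip_width: 0.0943
```

```bash
python3 -c "
from h import *
plan(561.9,-84.9,45.5,-107)
cv2.imwrite('pics/s6.png',ctrl.camera('scene')[:,:,::-1])
cv2.imwrite('pics/t6.png',ctrl.camera('top')[165:295,140:270,::-1].repeat(4,0).repeat(4,1))"
```

```text
t 26.82 pose [562.3 -85.  120.5] [-1.7995e+02  1.0000e-02 -1.0694e+02] grip 94.3 F [-0.5  0.4 -0.6]
turn [-0.05  0.01  0.06] shift after turn [-0.   0.4 75. ] shift before turn [-0.   0.5 75. ]
```

View pics/s6.png

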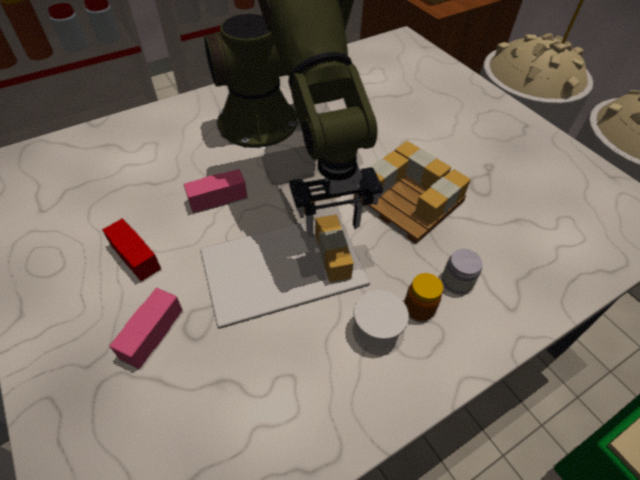

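View pics/t6.png

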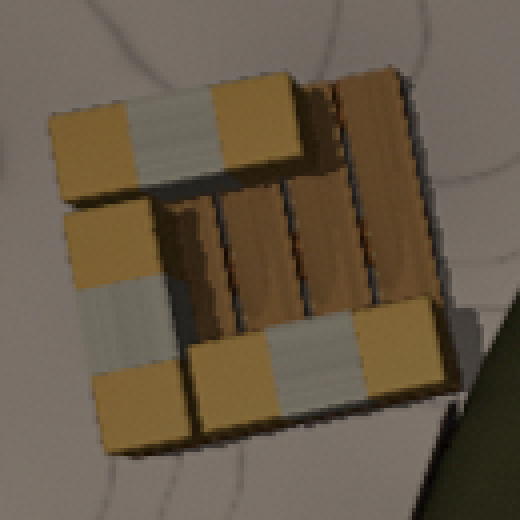

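Two loaves are well placed, with small even gaps (pallet crop ~(70,200) and (190,400)). The gripper straddles the last loaf.

{"api": "drive_tool", "payload": {
  "increments": [
    [[0,0,0],[0,0,20],1],
    [[0,0,0],[0,0,20],1],
    [[0,0,0],[0,0,18],1],
    [[0,0,0],[0,0,11],1],
    [[0,0,0],[0,0,6],1],
    [[0,0,0],[0,0,0],0.75],
    [[0,0,0],[0,0,0],0.5],
    [[0,0,0],[0,0,0],0.3],
    [[0,0,0],[0,0,0],0.2],
    [[0,0,0],[0,0,0],0.2],
    [[0,0,0],[0,0,0],0.2]
  ],
  "squeeze": 35
}}

```text
time_s: 28.3
ee_pos: [0.5622, -0.0848, 0.0451]
eef_rot: [-3.141, 0.0, -1.868]
force: [0.3, 2.1, 3.7]
grip_width: 0.0533
```

```bash
python3 -c "
from h import *
print(place(-78,-30.5))
plan(*place(-78,-30),200,-77.1)"
```

```text
[552.04372547 122.77775539]
t 28.3 pose [562.2 -84.8  45.1] [-1.7998e+02  2.0000e-02 -1.0703e+02] grip 53.3 F [0.3 2.1 3.7]
turn [-3.000e-02  1.000e-02 -2.993e+01] shift after turn [-204.6  -35.9 -154.9] shift before turn [-195.3   70.9 -154.8]
```

{"api": "drive_tool", "payload": {
  "increments": [
    [[0,0,0],[0,0,-4],0.2],
    [[0,0,0],[0,0,-10],0.2],
    [[0,0,0],[0,0,-20],0.2],
    [[0,0,0],[0,0,-25],0.2],
    [[0,0,0],[0,0,-25],0.2],
    [[0,0,0],[0,0,-25],0.2],
    [[0,0,0],[0,0,-25],0.2],
    [[0,0,-6],[0,0,-15],0.2],
    [[0,0,-9],[0,0,-5.9],0.2],
    [[0,0,-9],[0,0,0],0.2],
    [[0,0,-5.9],[0,0,0],0.2],
    [[0,0,0],[-14,-2,0],0.2],
    [[0,0,0],[-29,-5,0],0.2],
    [[0,0,0],[-29,-5,0],0.2],
    [[0,0,0],[-29,-5,0],0.2],
    [[0,0,0],[-29,-5,0],0.2],
    [[0,0,0],[-29,-5,0],0.2],
    [[0,0,0],[-29,-5,0],0.2],
    [[0,0,0],[-16.5,-4,0],0.2],
    [[0,0,0],[0,0,0],0.2]
  ]
}}

```text
time_s: 30.8
ee_pos: [0.5514, 0.1234, 0.1998]
eef_rot: [3.141, -0.0, -1.346]
force: [-0.7, -0.4, -4.8]
grip_width: 0.0541
```

{"api": "drive_tool", "payload": {
  "increments": [
    [[0,0,0],[0,0,10],0.2],
    [[0,0,0],[0,0,20],0.2],
    [[0,0,0],[0,0,10],0.2],
    [[0,0,0],[0,0,0],0.2],
    [[0,0,0],[0,0,0],0.2]
  ]
}}

```text
time_s: 31.42
ee_pos: [0.5519, 0.1223, 0.1603]
eef_rot: [-3.141, -0.0, -1.347]
force: [0.2, 0.6, -3.9]
grip_width: 0.0541
```

```bash
python3 -c "
from h import *
plan(*place(-78,-30),57.1,-77.1)
cv2.imwrite('pics/s7.png',ctrl.camera('scene')[100:300,300:540,::-1].repeat(3,0).repeat(3,1))"
```

```text
t 31.43 pose [551.9 122.3 160.3] [-179.95   -0.    -77.16] grip 54.1 F [ 0.2  0.6 -3.9]
turn [-0.05 -0.   -0.06] shift after turn [ -0.4   0.2 103.2] shift before turn [ -0.4   0.3 103.2]
```

View pics/s7.png

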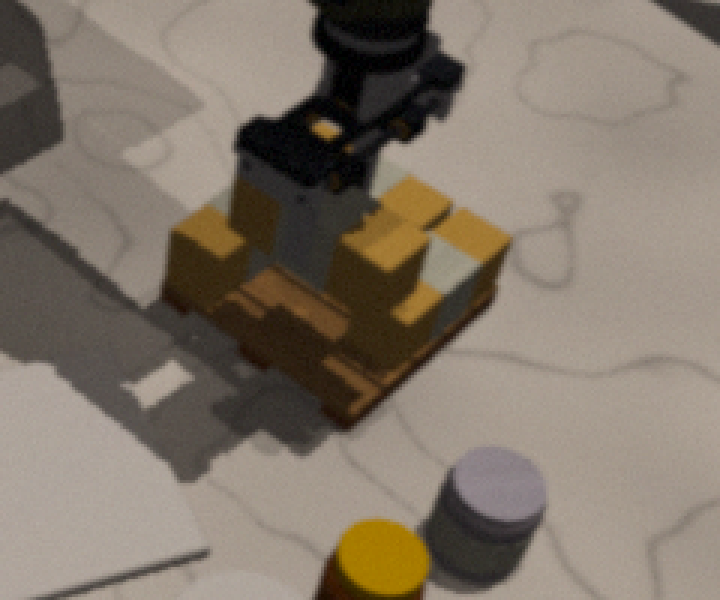

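```bash
python3 -c "
from h import *
P=ray('scene',np.array([(343,235),(388,270),(429,235)])/3-.5+[300,100],.1872)[:,:2]*1000
u=np.array([np.cos(yp),np.sin(yp)]);v=np.array([-np.sin(yp),np.cos(yp)])
for p in P: print(p.round(1),'pallet',((p-c0)@u).round(1),((p-c0)@v).round(1))"
```

```text
[585.9 109.4] pallet -98.6 -60.5
[630.5 114.4] pallet -103.7 -105.1
[617.9 164. ] pallet -52.5 -103.9
```

The held loaf's outer end projects to y ≈ -104.5 and x -52…-104 in the pallet frame, as intended, so I'll lower it.

{"api": "drive_tool", "payload": {
  "increments": [
    [[0,0,0],[0,0,10],0.2],
    [[0,0,0],[0,0,20],0.2],
    [[0,0,0],[0,0,20],0.2],
    [[0,0,0],[0,0,16],0.2],
    [[0,0,0],[0,0,12],0.2],
    [[0,0,0],[0,0,9],0.2],
    [[0,0,0],[0,0,7],0.2],
    [[0,0,0],[0,0,4],0.2],
    [[0,0,0],[0,0,3],0.2],
    [[0,0,0],[0,0,1],0.2],
    [[0,0,0],[0,0,0],0.2],
    [[0,0,0],[0,0,0],0.2]
  ]
}}

```text
time_s: 32.98
ee_pos: [0.5517, 0.1225, 0.0579]
eef_rot: [-3.141, -0.0, -1.346]
force: [-0.5, -0.2, -4.8]
grip_width: 0.054
```

```bash
python3 -c "
from h import *
plan(*place(-78,-30),57.1,-77.1)"
```

```text
t 32.98 pose [551.7 122.5  57.9] [-179.98   -0.    -77.13] grip 54.0 F [-0.5 -0.2 -4.8]
turn [-0.02 -0.   -0.03] shift after turn [-0.2  0.1  0.8] shift before turn [-0.2  0.1  0.8]
```

{"api": "drive_tool", "payload": {
  "increments": [
    [[0,0,0],[0,0,0.6],0.2],
    [[0,0,0],[0,0,0.4],0.2],
    [[0,0,0],[0,0,0],0.2],
    [[0,0,0],[0,0,0],0.6],
    [[0,0,0],[0,0,0],0.72],
    [[0,0,0],[0,0,0],0.75],
    [[0,0,0],[0,0,0],0.75],
    [[0,0,0],[0,0,-5],0.75],
    [[0,0,0],[0,0,-15],0.75],
    [[0,0,0],[0,0,-25],0.75],
    [[0,0,0],[0,0,-30],0.75],
    [[0,0,0],[0,0,-30],1],
    [[0,0,0],[0,0,-30],1],
    [[0,0,0],[20,0,-7],1],
    [[0,0,0],[40,0,0],1],
    [[0,0,0],[40,0,0],1],
    [[0,0,0],[40,0,0],1],
    [[0,0,0],[40,0,0],1],
    [[0,0,0],[30,0,0],1],
    [[0,0,0],[0,0,0],1]
  ]
}}

```text
time_s: 35.48
ee_pos: [0.5979, -0.085, 0.1978]
eef_rot: [3.14, 0.0, -1.349]
force: [-0.4, 1.1, -1.5]
grip_width: 0.0941
```

{"api": "drive_tool", "payload": {
  "increments": [
    [[0,0,0],[20,0,0],1],
    [[0,0,0],[35,0,0],1],
    [[0,0,0],[35,0,0],1],
    [[0,0,0],[20,0,0],1],
    [[0,0,0],[0,0,0],1],
    [[0,0,0],[0,0,0],1]
  ]
}}

```text
time_s: 36.22
ee_pos: [0.6228, -0.1885, 0.1987]
eef_rot: [3.141, 0.0, -1.345]
force: [1.0, 0.4, -0.2]
grip_width: 0.0939
```

```bash
python3 -c "
from h import *
print(ctrl.get_obs()['ee_pos'])
cv2.imwrite('pics/s8.png',ctrl.camera('scene')[:,:,::-1])
im=ctrl.camera('top');cv2.imwrite('pics/t8f.png',im[:,:,::-1])
cv2.imwrite('pics/t8.png',im[165:295,140:270,::-1].repeat(4,0).repeat(4,1))"
```

```text
[ 0.62277556 -0.18852913  0.1986892 ]
```

View pics/s8.png

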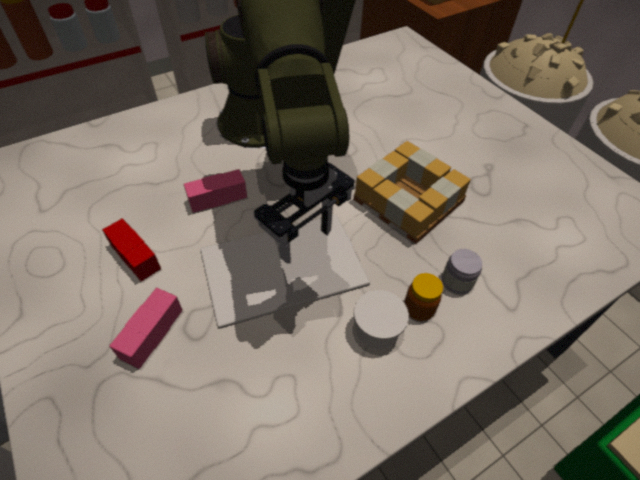

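View pics/t8.png

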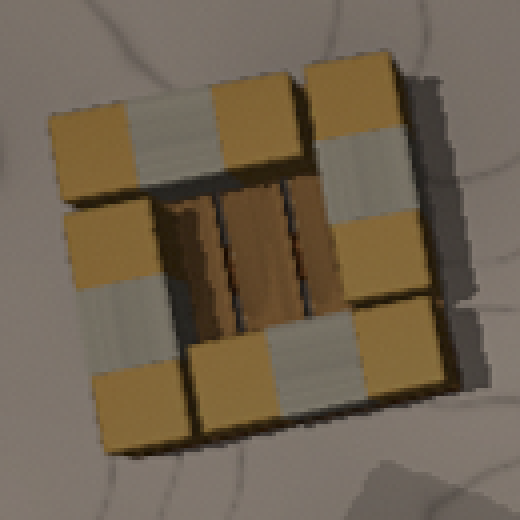

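```bash
python3 -c "
from h import *
D={(-30,77):[(190,345),(432,298),(445,380),(202,432)],(77,30):[(66,212),(152,198),(191,440),(106,453)],(30,-77):[(50,115),(288,72),(302,157),(65,202)],(-77,-30):[(306,66),(390,52),(431,290),(345,305)]}
for k,p in D.items():
    P=ray('top',np.array(p)/4-.5+[140,165],.084);c,a,d=order(P);print(k,(P.mean(0)[:2]*1000-place(*k)).round(1),(a-102.9)%90)
print(ctrl.hand_in())"
```

```text
(-30, 77) [0.8 0.2] 89.672485
(77, 30) [-0.8 -1.2] 89.199425
(30, -77) [-0.7 -1.6] 89.24335
(-77, -30) [-0.7 -2.9] 88.79204
the job is handed in; nothing more can be done
None
```

I moved the three cheese loaves from the board to the free places on the pallet, one grasp each, and handed the job in after about 36 s of the 70 s allowed. The pinwheel was complete in the last pictures.

- **Position:** measured in the last top view, each loaf's centre is within about 3 mm of its place (limit 14 mm). Its direction is within about 1.2° (0.02 rad) of its edge (limit 0.14 rad).
- **Laid loaf:** it is still at place0, within about 1 mm.
- **Release:** all loaves were released, and the gripper is open and clear, well above the board. While lowering, the force readings showed only each loaf's own weight.
- **Bystanders:** in the last scene picture the jar, tin and tub look unmoved.
- **Not measured:** flatness and height on the deck I judged only by eye and from the tool height at release.
- **Failed checks:** no check failed or disagreed.

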